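# Brace a square sample jar in its raised holder and unscrew its tight lug cap

## Task

Stand the capped square jar upright and fully down in the raised square holder, which keeps it from turning. Then unscrew its tight cap anticlockwise (seen from above), only until its lugs come free and no more than about a quarter turn, lift it straight up off the neck and finish while still holding it, level and still, a centimetre or two above the open jar, which stays seated in the holder. Leave the round jar, the weigh boat, the tape roll and the brush where they are.

Things in the scene. Friction and masses are not known exactly. Their poses are not given: they have to be found in the camera images.
- jar: square bare-metal jar, 0.30 kg, upright on the worktop, cap on. Body 48 x 48 mm with flat upright sides along its x and y, shoulder at 46 mm; round neck 26 mm across, mouth at 70 mm. Two outward lugs on the neck, at +x and -x, hold the cap down. Origin: centre of the underside; z up. It may go into the holder in any of the four quarter turns
- cap: round ribbed dark cap, a separate body, 45 mm across, 24 mm tall, 0.05 kg. Origin: centre of its lower rim; z up. Screwed on, the origin is 52 mm above the jar's, leaving a 6 mm gap over the shoulder. It turns against a friction of 0.1 to 0.25 N m from a seal disc inside it, which stays keyed to the notched rim of the jar. Its rim clears the jar's mouth when it has risen 18 mm
- cap_mark (a point): outer end of a small raised bar on the cap's top, 19 mm along the cap's x, 24 mm over its origin. Cap tight: x axes of cap and jar agree (it starts 0 to 0.06 rad anticlockwise of that, a stop bars clockwise turns). Turned 0.8 to 0.95 rad anticlockwise from tight relative to the jar (which follows up to 0.1 rad in the holder) it is free to lift off; past 2.1 rad the lugs engage again
- holder: fixed dark steel holder: round foot 90 mm across, column, and on it a square nest 61 mm wide. Pocket 51 x 51 mm, sides along the holder's x and y, floor 60 mm above the worktop, walls 12 mm high over the floor, the upper 4 mm flared outward at 45 degrees. Origin: centre of the foot's underside; z up
- holder_seat (a point): centre of the pocket floor, 60 mm above the worktop; the origin of the seated jar comes to it (1.5 mm play all round)
- round_jar: bystander: round white jar with a screw cap, 60 mm across, 90 mm tall; origin under its centre; must stay
- weigh_boat: bystander: shallow white dish 62 x 62 x 16 mm; origin under its centre; must stay
- tape: bystander: roll of tape 96 mm across, 25 mm high, lying flat; origin under its centre; must stay
- brush: bystander: cleaning brush 178 mm long along its y, 44 mm wide, 12 mm high; origin under its centre; must stay
Not all that is in view belongs to the job. Of the things like the cap, leave any that is green; of the rest the larger one is meant.

How it is judged:
On the way, in this order (a step that is already met when the one before it is completed fails the run):
1. the jar stands fully down in the holder with its cap still screwed on (horizontal distance between jar and holder_seat below 0.004 m and z of jar in the frame of holder_seat below 0.0025 m and angle between jar's own z axis and vertical below 0.05 rad and y of cap_mark in the frame of jar below 0.008 m and z of cap in the frame of jar below 0.056 m), for 0.2 s.
2. the cap is turned anticlockwise by at least 0.68 rad while it still sits on the neck and the jar is in the holder (y of cap_mark in the frame of jar above 0.012 m and z of cap in the frame of jar below 0.06 m and distance between jar and holder_seat below 0.006 m), for 0.1 s.
At the end, for the whole second after the job is handed in: the robot holds the cap (grip over 2 N, level within 7 degrees, still), its rim 3 to 45 mm above the jar's mouth, axes within 12 mm, touching no jar or holder; the jar, untouched by the robot, is in the holder: within 4 mm of the centre, 2.5 mm of the floor, 3 degrees of upright (z of cap in the frame of jar between 0.073 and 0.115 m and horizontal distance between cap and jar below 0.012 m and angle between cap's own z axis and vertical below 0.12 rad and contact force between the fingers and cap above 2 N and contact force between cap and jar below 0.05 N and contact force between cap and holder below 0.05 N and contact force between each of the arm, the fingers and jar below 0.2 N and linear speed of each of cap, jar below 0.02 m/s and angular speed of cap below 0.3 rad/s and horizontal distance between jar and holder_seat below 0.004 m and z of jar in the frame of holder_seat below 0.0025 m and angle between jar's own z axis and vertical below 0.05 rad); the arm keeps its last pose, push and grip.
It fails at once if the cap is turned far past a quarter turn (over 2.1 rad) while still on the neck (x of cap_mark in the frame of jar below -0.0095 m and distance between cap and jar below 0.06 m).
It fails at once if the jar or the cap is dropped or knocked over (angle between any of jar, cap's own z axis and vertical above 0.6 rad).
It fails at once if a bystander is pushed away by more than 30 mm (distance of any of round_jar, weigh_boat, tape, brush from where it was at the start of the episode above 0.03 m).
It also fails if it takes over 51 s, if anything falls off the work surface, if the arm or the gripper's body presses on something with over 40 N, if the wrist force passes 120 N, or if a joint passes its speed limit or range.

## Robot

A 7-joint arm with a two-finger parallel gripper is mounted at the origin on a cart in front of the work surface, level with it; the furniture and walls round the work are solid. World frame = base frame: x ahead of the robot, y to its left, z up, the work surface at z = 0. Lengths are in m, angles in rad, forces in N, time in s.
With the tool pointing down it reaches from about 0.425 to 0.875 m from the base axis. Payload 8.4 kg.
Tool frame: the origin (TCP) lies on the mounting face of the last link; the fingertips stand 173 mm ahead of it and the grasp point (between the pads) lies pinch_z ahead of it (pinch_z is the distance from the TCP to the grasp point, in m); z points along the fingers, y is the direction in which the jaws open and shut (so a half turn about z gives the same grasp; the last joint's range is limited). The gripper opens to 85 mm and grips with 20 to 120 N. Pads are 22 mm wide; open, the fingers measure 114 mm over their backs; the gripper's body (76 mm by 85 mm) begins 54 mm behind the grasp point. The pads swing forward as they close: fully open they stand 13 mm farther back than shut.
Start: joints at [-1.34, 0.333, 0.04, 1.465, -0.013, 1.343, -0.059], TCP at [0.211, 0.615, 0.405] pointing down, gripper open.
Joint ranges: [-2.58, 2.58], [-0.38, 2.09], [-1.3, 1.39], [0.25, 2.4], [-1.5, 4.64], [0.08, 2.09], [-2.65, 2.65]. Speed limits (rad/s): [2.22, 2.22, 2.79, 2.79, 3.14, 3.14, 3.14].

## Interface

Orientations are given as a 3x3 rotation matrix whose columns are the frame's x, y, z axes.
In Python, from cell import get_obs, capture, close_job, pinch_z gives the robot as it stands. The module is installed in compiled form; this text tells all that it offers.
- The arm moves only by the shell command python3 -m crank 'ROWS' [FORCE]. ROWS is JSON, a list of rows, each a list of 7 numbers: the closure, from 0 (fully open) to 1 (shut), then the shift along the tool's x, y, z in cm, then the turn, a rotation vector about the tool's x, y, z in degrees. A call has 1 to 8 rows; each row shifts and turns the commanded pose from where the row before left it, along the tool's axes as they then stand; what a row does not reach is not made up. A row lasts 1/10 s, in which the tool goes at most 50 mm and 8.59 degrees, less where a joint would pass 70% of its speed; a pose out of reach is approached as far as the arm can. A call is refused whole if a number of a shift passes 5 or a number of a turn 8.59, either way. A call with a gripper value outside its range is refused whole. The fingers move at their own pace and stop on an object; FORCE is the grip in N (left out, the last holds). Time passes only in rows, so rows that do not move let the fingers close. It gives the time, the measured TCP pose, the force and the opening at its end, in the units of the state.
- get_obs(): the state, without advancing time (a new reading comes with each control period).
- capture(name): name is "scene" or "top" or "wrist"; returns a dict with "img" (480x640x3 uint8, red, green, blue), "camera_matrix" (3x3 intrinsics, pixels), "k1" (the pictures are not rectified: a ray, as slopes to the right and down, at radius r is drawn at 1 + k1 r^2 times it, then the intrinsics apply), "camera_from_world" (4x4, takes a point from world to camera coordinates); the wrist camera has in their place "tool_from_camera" (4x4, takes a point from camera to tool coordinates, whose origin is the TCP and whose axes are the flange's). Camera axes: x right, y down, z forward; pixel columns grow to the right and rows downward; lengths in m; the calibration is good to about 2 mm. A picture is of the moment at which its call begins: read the wrist's pose just before it. There is no depth.
- close_job(): hands the job in, once; it reports no verdict.
The state is a dict: "time_s": time; "qpos": joint angles; "qvel": joint speeds; "effort": joint torques, N m; "position": TCP position; "eef_rot": TCP orientation; "contact_force": force on the tool from outside, world axes, zero at the start; "ft_torque": the same for the moment, N m; "width": finger opening in m.
Only numpy, scipy, OpenCV 4.12 (cv2) and the standard library are available. Lean on these libraries where they do the work, as an engineer would, in place of code of your own. Each camera call takes 0.05 s, during which the arm holds its last target. There are 200 camera calls.

## Working session

There is one attempt and no reset: what is moved stays moved. The work goes in short steps, Python scripts to look and compute and a shell command to move; the robot and the scene stay as the last step left them, time stands still between calls to the robot, and variables do not carry over. Pictures are saved under pics/ and viewed, about 8 in all and at most 12, crops included, and the job is handed in when it is done.

```bash
mkdir -p pics; python3 - <<'E'
from cell import *
import cv2,json,pickle
o=get_obs();print({k:(v if not hasattr(v,'tolist') else v.tolist()) for k,v in o.items()});print(pinch_z if not callable(pinch_z) else pinch_z())
for n in("scene","top"):
    c=capture(n);pickle.dump(c,open(f'pics/{n}.pkl','wb'));cv2.imwrite(f'pics/{n}0.png',c['img'][:,:,::-1]);print(n,c['camera_matrix'],c['k1'],c['camera_from_world'])
E
```

```text
{'time_s': 0.0, 'qpos': [-1.3401917141242639, 0.33387549480057793, 0.03983779344066582, 1.466280760906967, -0.01343345553995258, 1.3432721713734976, -0.058486416975126354], 'qvel': [-0.0014334804994790712, -0.0011812597419074526, 0.0013219749345670011, 0.0005058441846691088, 0.0006196080892278033, 0.0020106734985511883, 0.0008007213685736705], 'effort': [-0.00036294377423473634, -65.8549976348877, 1.3653721287846565, -40.556015968322754, 0.016723566222935915, 0.012974488490726799, 1.4440592508435657e-05], 'position': [0.21043426790294018, 0.614804094750151, 0.4038387684631934], 'eef_rot': [[-0.9461130011152955, 0.3238363576536481, -0.0004500913543754598], [0.323836664612821, 0.9461118066415228, -0.0015046547633400123], [-6.142517364431447e-05, -0.0015693295167580321, -0.9999987667151475]], 'contact_force': [-0.6611900105636058, -0.6008877472694147, -0.017279857032692896], 'ft_torque': [0.023760395304882873, -0.015989593078011333, 0.04222182880732768], 'width': 0.08555099586152665}
0.1547
scene [[500.16792843   0.         321.61202533]
 [  0.         500.16792843 241.16458723]
 [  0.           0.           1.        ]] -0.006343036886526083 [[ 0.61978116 -0.78461369 -0.01589538 -0.31013007]
 [-0.31498473 -0.23015869 -0.92076685  0.24470263]
 [ 0.71878782  0.57568075 -0.38978936  0.52527947]
 [ 0.          0.          0.          1.        ]]
top [[624.59857287   0.         325.11157304]
 [  0.         624.59857287 243.56706297]
 [  0.           0.           1.        ]] -0.05709010298634028 [[-0.00329585 -0.99999231 -0.00212413  0.01762446]
 [-0.98762999  0.00358809 -0.15676139  0.54783189]
 [ 0.1567678   0.00158119 -0.98763422  1.31890434]
 [ 0.          0.          0.          1.        ]]
```

View pics/top0.png

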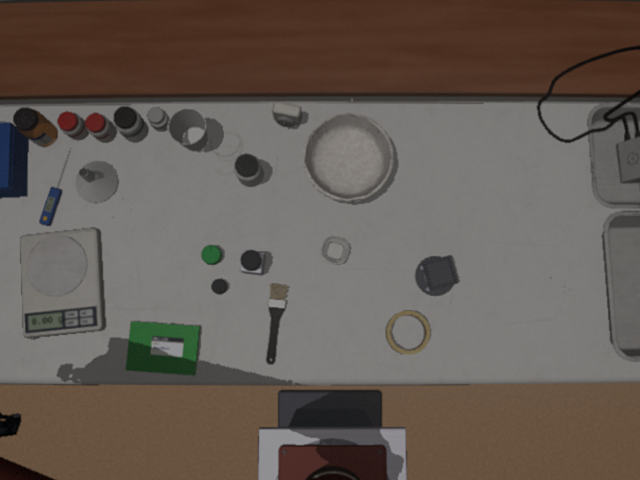

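View pics/scene0.png

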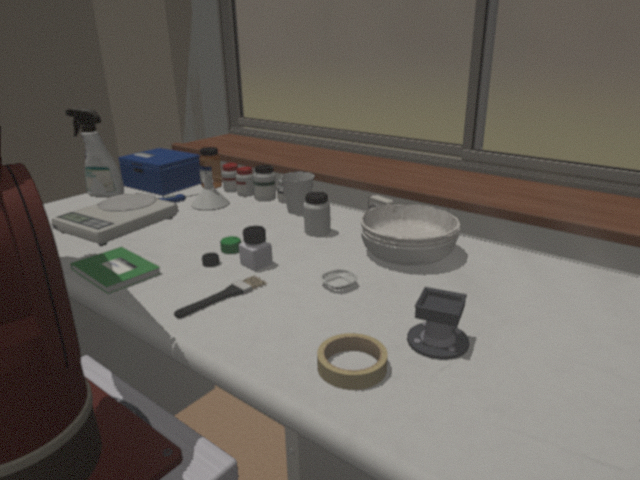

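The top view shows the capped jar at about (251,261), the holder nest at (440,272) with its foot at (435,276), the brush at (275,320), the round jar at (249,170), the boat at (336,250) and the tape at (409,332). The green and the small dark caps are decoys.

```bash
cat > h.py <<'E'
import numpy as np,cv2,pickle
from cell import *
def ray(c,uv):
    K=c['camera_matrix'];d=((uv[0]-K[0,2])/K[0,0],(uv[1]-K[1,2])/K[1,1])
    p=np.array(d)
    for _ in range(20): p=np.array(d)/(1+c['k1']*(p@p))
    return np.array([*p,1.])
def Twc(c):
    if 'camera_from_world' in c: return np.linalg.inv(c['camera_from_world'])
    T=np.eye(4);T[:3,:3]=c['R'];T[:3,3]=c['p'];return T@np.array(c['tool_from_camera'])
def at(c,uv,z):
    T=Twc(c);r=T[:3,:3]@ray(c,uv);o=T[:3,3];return o+r*(z-o[2])/r[2]
def proj(c,X):
    T=np.linalg.inv(Twc(c));q=T[:3,:3]@np.asarray(X)+T[:3,3];p=q[:2]/q[2];p=p*(1+c['k1']*(p@p));K=c['camera_matrix'];return np.array([K[0,0]*p[0]+K[0,2],K[1,1]*p[1]+K[1,2]])
def grab(n,f):
    o=get_obs();c=capture(n);c['R']=np.array(o['eef_rot']);c['p']=np.array(o['position']);pickle.dump(c,open(f'pics/{f}.pkl','wb'));cv2.imwrite(f'pics/{f}.png',c['img'][:,:,::-1]);return c
def load(f): return pickle.load(open(f'pics/{f}.pkl','rb'))
def tool(target,yaw=None):
    "shift in tool axes (cm) from the measured TCP to a target; turn about tool z (deg) to bring tool y to world yaw (mod 180)"
    o=get_obs();R=np.array(o['eef_rot']);s=R.T@(np.asarray(target)-o['position'])*100
    print('shift cm',s.round(2),'tool y yaw deg',np.degrees(np.arctan2(R[1,1],R[0,1])).round(2),'pos',np.round(o['position'],4),'z',R[:,2].round(4))
E
python3 - <<'E'
from h import *
c=load('top')
for n,uv,z in [('cap',(250.5,260),.076),('nest',(440,272),.072),('foot',(435,276),.005),('round',(247,164),.09),('boat',(336,250),.01),('brush',(275,320),.01),('tape',(409,332),.02)]: print(n,at(c,uv,z).round(3))
tool([0,0,0])
im=c['img'][:,:,::-1]
a=[cv2.resize(im[y-30:y+30,x-30:x+30],(400,400),interpolation=cv2.INTER_CUBIC) for x,y in((252,262),(440,272))]
cv2.imwrite('pics/cr.png',cv2.convertScaleAbs(np.hstack(a),alpha=1.6,beta=10))
E
```

```text
cap [0.508 0.174 0.076]
nest [ 0.481 -0.228  0.072]
foot [ 0.48  -0.229  0.005]
round [0.715 0.183 0.09 ]
boat [ 0.539 -0.008  0.01 ]
brush [0.384 0.126 0.01 ]
tape [ 0.356 -0.166  0.02 ]
shift cm [  0.   -64.93  40.48] tool y yaw deg 71.1 pos [0.2105 0.6148 0.4039] z [-4.0e-04 -1.4e-03 -1.0e+00]
```

View pics/cr.png

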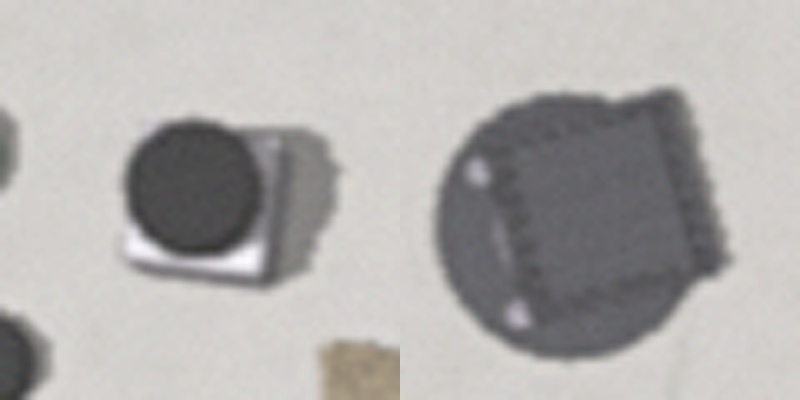

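The crops show the jar's sides turned about -8° (mod 90) and the holder's about +15°. I'll grip the jar along about world x, because the decoy caps sit to its +y side. First I move over the jar.

```bash
python3 -m crank '[[0,-3.5,-2.7,0,0,0,0],[0,-3.5,-2.7,0,0,0,0],[0,-3.5,-2.7,0,0,0,0],[0,-3.5,-2.7,0,0,0,0],[0,-3.5,-2.7,0,0,0,0],[0,-3.5,-2.7,0,0,0,0],[0,-3.5,-2.7,0,0,0,0],[0,-3.5,-2.7,0,0,0,0]]' >/dev/null; python3 -m crank '[[0,-3.5,-2.7,0,0,0,0],[0,-3.5,-2.7,0,0,0,0],[0,-3.5,-2.7,0,0,0,0],[0,-3.5,-2.7,0,0,0,0],[0,0,0,0,0,0,8],[0,0,0,0,0,0,8],[0,0,0,0,0,0,8],[0,0,0,0,0,0,8]]' > /dev/null;python3 -m crank '[[0,0,0,0,0,0,8],[0,0,0,0,0,0,8],[0,0,0,0,0,0,8],[0,0,0,0,0,0,8],[0,0,0,0,0,0,8],[0,0,0,0,0,0,7],[0,0,0,0,0,0,0],[0,0,0,0,0,0,0]]'
python3 - <<'E'
from h import *
tool([.508,.174,.4])
c=grab('wrist','w1');print(c['tool_from_camera'],get_obs()['qpos'],c['camera_matrix'],c['k1'])
print(proj(c,[.508,.174,.076]))
E
```

```text
time_s: 2.5
position: [0.5028, 0.1724, 0.4045]
eef_rot: [[0.134, 0.991, -0.0], [0.991, -0.134, -0.0], [-0.0, -0.0, -1.0]]
contact_force: [0.1, 0.3, -1.0]
width: 0.0856
shift cm [0.23 0.49 0.45] tool y yaw deg -7.68 pos [0.5028 0.1724 0.4045] z [-4.e-04 -3.e-04 -1.e+00]
[[-3.20380190e-04 -9.59610369e-01 -2.81332253e-01  7.10940947e-02]
 [ 9.99999812e-01 -1.60469949e-04 -5.91441260e-04  8.78151002e-05]
 [ 5.22407794e-04 -2.81332390e-01  9.59610240e-01  2.87191843e-02]
 [ 0.00000000e+00  0.00000000e+00  0.00000000e+00  1.00000000e+00]] [-0.85835522  0.08717239  0.47632793  1.77336273 -0.04146459  1.29127581
 -0.50646443] [[430.68980835   0.         315.79607009]
 [  0.         430.68980835 238.22238925]
 [  0.           0.           1.        ]] -0.09487642122404384
[322.97477234 212.423777  ]
```

View pics/w1.png

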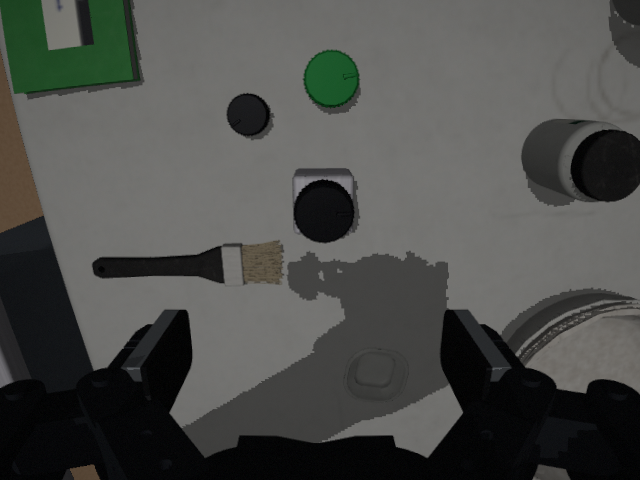

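The wrist view shows the cap at (323,211) with its mark pointing right to about (347,212), and the jar square nearly aligned with the picture. An enlarged crop will fix the angle and centre.

```bash
python3 - <<'E'
from h import *
c=load('w1');im=c['img'][155:255,273:373,::-1]
cv2.imwrite('pics/w1c.png',cv2.convertScaleAbs(cv2.resize(im,(600,600),interpolation=cv2.INTER_CUBIC),alpha=2.2,beta=10))
E
```

```text
(no output)
```

View pics/w1c.png

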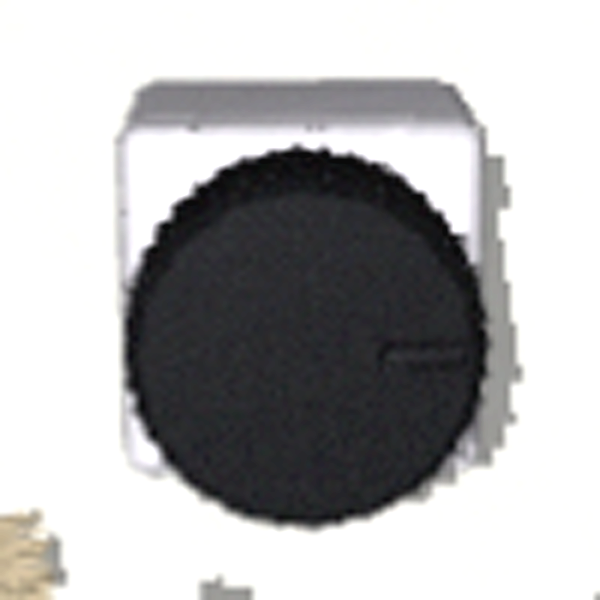

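```bash
python3 - <<'E'
from h import *
c=load('w1');f=lambda u,v,z:at(c,(273+u/6-.4,155+v/6-.4),z)
tl,tr=f(120,124,.046),f(483,126,.046);d=tr-tl;L=np.linalg.norm(d);u=d/L
print('side',L,'yaw',np.degrees(np.arctan2(d[1],d[0])),'centre',(tl+tr)/2+ .024*np.array([u[1],-u[0],0]), (tl+tr)/2-.024*np.array([u[1],-u[0],0]))
cc=f(308,357,.076);m=f(465,355,.076);print('cap',cc,'mark yaw',np.degrees(np.arctan2(*(m-cc)[1::-1])),np.linalg.norm(m-cc))
l=f(130,357,.076);r=f(487,357,.076);print(np.linalg.norm(r-l),(l+r)/2)
E
```

```text
side 0.046410717107682124 yaw -7.982437743692645 centre [0.50791192 0.17221305 0.046     ] [0.51457766 0.21974796 0.046     ]
cap [0.50851937 0.1726926  0.076     ] mark yaw -6.907706187956006 0.018688204569176706
0.04249582732365085 [0.50858587 0.17269172 0.076     ]
```

```bash
python3 -m crank '[[0,0.08,0.53,0,0,0,0.3],[0,0,0,4,0,0,0],[0,0,0,4,0,0,0],[0,0,0,4,0,0,0],[0,0,0,4,0,0,0],[0,0,0,3,0,0,0],[0,0,0,2,0,0,0],[0,0,0,0.95,0,0,0]]'; python3 -m crank '[[0,0,0,0,0,0,0],[0.3,0,0,0,0,0,0],[1,0,0,0,0,0,0],[1,0,0,0,0,0,0],[1,0,0,0,0,0,0],[1,0,0,0,0,0,0],[1,0,0,0,0,0,0]]' 60
```

```text
time_s: 3.35
position: [0.5079, 0.1721, 0.1832]
eef_rot: [[0.142, 0.99, -0.002], [0.99, -0.142, -0.002], [-0.002, -0.002, -1.0]]
contact_force: [-0.4, 0.9, 0.3]
width: 0.0851
time_s: 4.05
position: [0.5086, 0.1728, 0.1869]
eef_rot: [[0.142, 0.99, 0.001], [0.99, -0.142, 0.002], [0.002, 0.001, -1.0]]
contact_force: [-5.4, -2.1, 11.6]
width: 0.0474
```

The opening reads 47.4 mm, so the jar is held. I'll lift it and carry it past the holder so the wrist camera can see the nest.

```bash
python3 -m crank '[[1,0,0,-0.5,0,0,0],[1,0,0,-1.5,0,0,0],[1,0,0,-3,0,0,0],[1,0,0,-4,0,0,0],[1,0,0,-4,0,0,0],[1,0,0,-3.5,0,0,0],[1,0,0,-1.5,0,0,0],[1,-2,0.3,0,0,0,0]]'; python3 -m crank '[[1,-4,0.57,0,0,0,0],[1,-4,0.57,0,0,0,0],[1,-4.1,0.57,0,0,0,0],[1,-4.1,0.57,0,0,0,0],[1,-4.1,0.57,0,0,0,0],[1,-4.1,0.57,0,0,0,0],[1,-4.1,0.57,0,0,0,0],[1,-4.1,0.57,0,0,0,0]]' >/dev/null;  python3 -m crank '[[1,-4.1,0.57,0,0,0,0],[1,-4.1,0.57,0,0,0,0],[1,-4,0.57,0,0,0,0],[1,-2,0.3,0,0,0,0],[1,0,0,0,0,0,-8],[1,0,0,0,0,0,-8],[1,0,0,0,0,0,-7],[1,0,0,0,0,0,0]]'
python3 -m crank '[[1,0,0,0,0,0,0],[1,0,0,0,0,0,0]]' >/dev/null
python3 - <<'E'
from h import *
tool([.481,-.228,.4])
c=grab('wrist','w2');print(get_obs()['qpos'].round(2) if hasattr(get_obs()['qpos'],'round') else get_obs()['qpos'],proj(c,[.481,-.228,.072]))
E
```

```text
time_s: 4.85
position: [0.5087, 0.1544, 0.3691]
eef_rot: [[0.139, 0.99, 0.005], [0.99, -0.139, 0.004], [0.004, 0.004, -1.0]]
contact_force: [0.3, -0.1, -3.4]
width: 0.047
time_s: 6.45
position: [0.5063, -0.3205, 0.3662]
eef_rot: [[-0.257, 0.966, 0.001], [0.966, 0.257, 0.0], [-0.0, 0.001, -1.0]]
contact_force: [-0.2, 0.1, -4.4]
width: 0.0475
shift cm [ 9.58 -0.14 -3.44] tool y yaw deg 14.64 pos [ 0.5066 -0.3203  0.3656] z [ 3.e-04 -0.e+00 -1.e+00]
[-0.13  0.31  0.76  1.68 -0.22  1.25  0.94] [313.50291841  69.70680639]
```

View pics/w2.png

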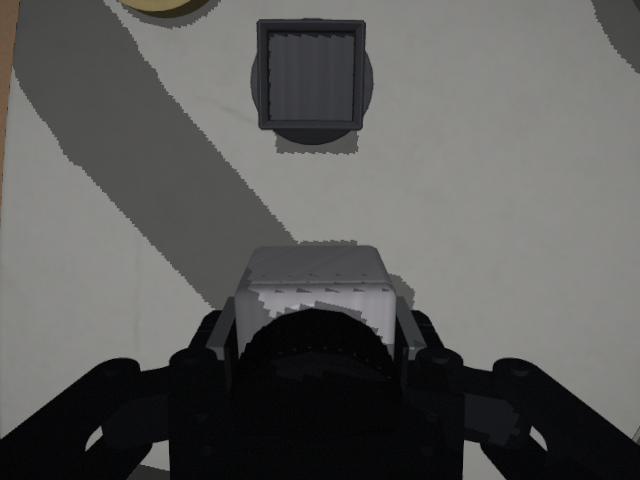

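The held jar sits between the pads with its shoulder edge at about y=288 and its lower front edge at about y=247. The nest is at about (258..365, 20..129), almost aligned. I'll crop both.

```bash
python3 - <<'E'
from h import *
c=load('w2');im=c['img'][:,:,::-1]
a=cv2.resize(im[14:134,252:372],(540,540),interpolation=cv2.INTER_CUBIC)
b=cv2.resize(im[236:300,225:417],(576,192),interpolation=cv2.INTER_CUBIC)
o=np.zeros((540,800,3),np.uint8);o[:,:540]=a
cv2.imwrite('pics/w2c.png',cv2.convertScaleAbs(cv2.resize(im[14:134,252:372],(600,600),interpolation=cv2.INTER_CUBIC),alpha=3,beta=10))
cv2.imwrite('pics/w2j.png',cv2.convertScaleAbs(cv2.resize(im[236:300,225:417],(768,256),interpolation=cv2.INTER_CUBIC),alpha=1.6,beta=10))
E
```

```text
(no output)
```

View pics/w2c.png

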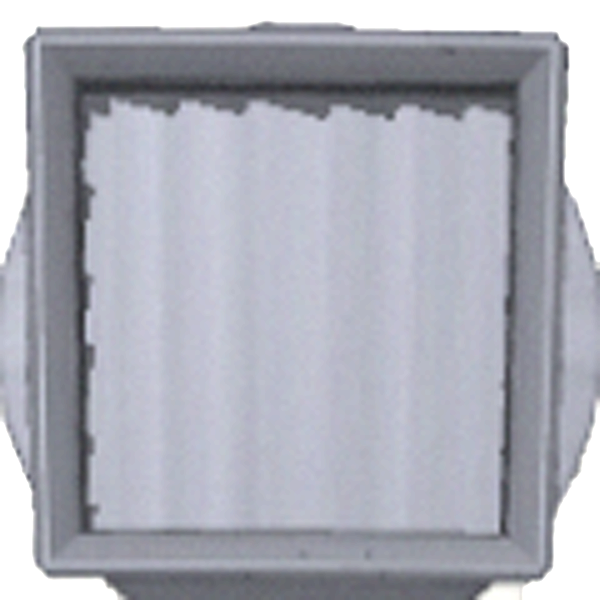

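View pics/w2j.png

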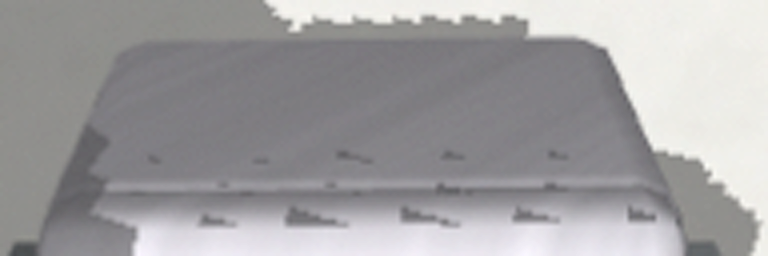

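```bash
python3 - <<'E'
from h import *
from scipy.optimize import least_squares
c=load('w2');g=lambda u,v:at(c,(252+(u+.5)/5-.5,14+(v+.5)/5-.5),.072)
P=[g(27,31),g(565,36),g(551,577),g(38,575)]
C=sum(P)/4;print('holder',C)
for i in range(4):
    d=P[(i+1)%4]-P[i];print(np.linalg.norm(d),np.degrees(np.arctan2(d[1],d[0])))
# held jar: unknown x,z (tool frame), y centre
r=lambda u,v:ray(c,(225+(u+.5)/4-.5,236+(v+.5)/4-.5))
T=np.array(c['tool_from_camera'])
cw=dict(c);cw['R']=np.eye(3);cw['p']=np.zeros(3)
px=lambda u,v:np.array([225+(u+.5)/4-.5,236+(v+.5)/4-.5])
b=px(362,38);s=px(366,190)
res=least_squares(lambda q:np.r_[proj(cw,[q[0]+.024,q[1],q[2]])[1]-b[1],proj(cw,[q[0]+.0235,q[1],q[2]-.0455])[1]-s[1],proj(cw,[q[0]+.024,q[1],q[2]])[0]-b[0]],[0,0,.18],x_scale=.01)
print('jar bottom centre in tool',res.x,res.cost, 'width px pred',proj(cw,res.x+[.024,.024,0])[0]-proj(cw,res.x+[.024,-.024,0])[0],'seen ~',(606-112)/4)
o=get_obs();print('jar world',np.array(o['position'])+np.array(o['eef_rot'])@res.x)
E
```

```text
holder [ 0.48017231 -0.23150115  0.072     ]
0.06151807777248425 14.05002398150607
0.061159631252083596 -75.630196929586
0.061638097946569916 -165.63484263437041
0.06149809524193439 104.25709162251664
jar bottom centre in tool [-0.01271401 -0.00054703  0.22138674] 0.0 width px pred 102.34374130960856 seen ~ 123.5
jar world [ 0.50940263 -0.33268355  0.14410659]
```

```bash
python3 - <<'E'
from h import *
c=load('w2');c['R']=np.eye(3);c['p']=np.zeros(3)
for x in(-.002,0,.002):
  for zb in (.183,.187,.191):
    q=lambda X:((proj(c,X)-[225,236]+.5)*4-.5).round(0)
    print(x,zb,'bot',q([x+.024,-.024,zb]),q([x+.024,.024,zb]),'sh',q([x+.024,-.024,zb-.046]),q([x+.024,.024,zb-.046]))
E
```

```text
-0.002 0.183 bot [112.  50.] [622.  50.] sh [ 19. 253.] [717. 253.]
-0.002 0.187 bot [118.  38.] [616.  38.] sh [ 30. 230.] [706. 230.]
-0.002 0.191 bot [124.  26.] [610.  25.] sh [ 40. 208.] [696. 208.]
0 0.183 bot [111.  30.] [623.  30.] sh [ 17. 226.] [719. 226.]
0 0.187 bot [117.  18.] [617.  18.] sh [ 28. 204.] [708. 204.]
0 0.191 bot [123.   6.] [611.   6.] sh [ 38. 182.] [698. 182.]
0.002 0.183 bot [111.  10.] [624.   9.] sh [ 15. 199.] [721. 199.]
0.002 0.187 bot [116.  -2.] [618.  -2.] sh [ 26. 177.] [710. 177.]
0.002 0.191 bot [122. -13.] [612. -14.] sh [ 37. 157.] [699. 157.]
```

```bash
python3 - <<'E'
from h import *
from scipy.optimize import least_squares
c=load('w1');u=np.array([np.cos(np.radians(-8)),np.sin(np.radians(-8)),0]);v=np.array([-u[1],u[0],0]);J=np.array([.5083,.1726,0])
q=lambda X:((proj(c,X)-[273,155]+.5)*6-.5).round(0)
print('w1: bottom',q(J+.024*v),'(seen 80); edges')
for z in(.040,.042,.044,.046):print(z,q(J+.024*v+[0,0,z]),q(J+.021*v+[0,0,z]),'(seen 127)')
d=load('w2');d['R']=np.eye(3);d['p']=np.zeros(3)
p=lambda X:((proj(d,X)-[225,236]+.5)*4-.5)
# tilt about tool y, jar origin at (x,zb); cap top front edge etc.
for zb in(.185,.187,.189):
  for h in(.042,.044,.046):
    def f(s):
        x,t=s;a=np.array([np.cos(t),0,np.sin(t)]);k=np.array([np.sin(t),0,-np.cos(t)]);o=np.array([x,0,zb])
        return [p(o+.024*a)[1]-38,p(o+.024*a+h*k)[1]-188]
    s=least_squares(f,[0,0],x_scale=[.001,.01]).x;print(zb,h,'x mm',s[0]*1e3,'tilt deg',np.degrees(s[1]))
E
```

```text
w1: bottom [299.  77.] (seen 80); edges
0.04 [304. 115.] [303. 138.] (seen 127)
0.042 [304. 117.] [304. 140.] (seen 127)
0.044 [304. 119.] [304. 143.] (seen 127)
0.046 [304. 122.] [304. 145.] (seen 127)
0.185 0.042 x mm -1.6990220529289297 tilt deg 2.354059598806481
0.185 0.044 x mm -1.7966787811859888 tilt deg 3.246084381437084
0.185 0.046 x mm -1.880657692574672 tilt deg 4.060292954317106
0.187 0.042 x mm -2.2917827271326536 tilt deg 2.104244653822521
0.187 0.044 x mm -2.392390410819948 tilt deg 3.008308647425957
0.187 0.046 x mm -2.4789175326630524 tilt deg 3.8334012552303562
0.189 0.042 x mm -2.8840383807233536 tilt deg 1.8540530079420754
0.189 0.044 x mm -2.9876469147850537 tilt deg 2.770208161372032
0.189 0.046 x mm -3.076764844540228 tilt deg 3.6062274413012427
```

```bash
python3 - <<'E'
from h import *
c=grab('scene','s2');o=get_obs();R=np.array(o['eef_rot'])
b=np.array(o['position'])+R@[0,0,.187];u=proj(c,b).round().astype(int);print(u)
x,y=u;im=c['img'][y-65:y+35,x-60:x+60,::-1]
cv2.imwrite('pics/s2c.png',cv2.convertScaleAbs(cv2.resize(im,(720,600),interpolation=cv2.INTER_CUBIC),alpha=1.8,beta=10))
for dx in(-.024,.024):
  for dy in(-.024,.024):
    for z in(.187,.141):print(dx,dy,z,((proj(c,np.array(o['position'])+R@[dx,dy,z])-[x-60,y-65])*6).round())
E
```

```text
[520 237]
-0.024 -0.024 0.187 [478. 448.]
-0.024 -0.024 0.141 [514. 233.]
-0.024 0.024 0.187 [486. 365.]
-0.024 0.024 0.141 [519. 162.]
0.024 -0.024 0.187 [230. 414.]
0.024 -0.024 0.141 [258. 205.]
0.024 0.024 0.187 [252. 336.]
0.024 0.024 0.141 [279. 137.]
```

View pics/s2c.png

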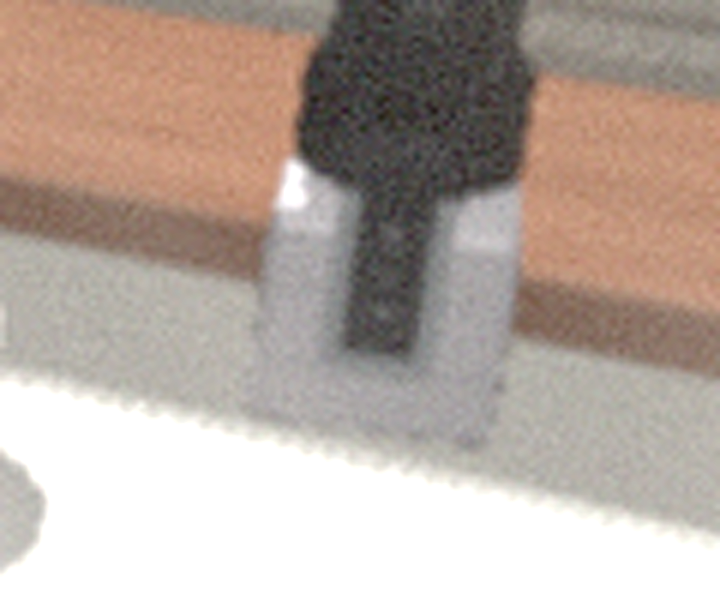

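The scene crop shows the held jar with its near bottom corners at about (250,412) and (485,440). Both views agree that it sits about 2 mm toward tool -x and pitches about 1.5°, +x side low. I'll correct that and come in above the nest.

```bash
cat > go.py <<'E'
from h import *
from scipy.spatial.transform import Rotation as Ro
def plan(target,turn,off):
    o=get_obs();R=np.array(o['eef_rot']);p=np.array(o['position']);R2=R@Ro.from_rotvec(np.radians(turn)).as_matrix()
    t=np.array(target)-R2@np.array(off);print('then, in turned axes, shift cm',(R2.T@(t-p)*100).round(2),'tcp target',t.round(4),'z axis',R2[:,2].round(4), 'cmd: shift in OLD axes',(R.T@(t-p)*100).round(2))
E
python3 - <<'E'
from go import *
plan([.4802,-.2315,.085],[0,1.5,.3],[-.0023,-.0007,.186])
E
```

```text
then, in turned axes, shift cm [ 8.75 -0.28  9.67] tcp target [ 0.4815 -0.2338  0.271 ] z axis [-0.0066  0.0253 -0.9997] cmd: shift in OLD axes [ 9.   -0.24  9.44]
```

```bash
python3 -m crank '[[1,0,0,0,0,1.5,0.3],[1,2,-0.1,0,0,0,0],[1,3,-0.1,0,0,0,0],[1,2.75,-0.08,0,0,0,0],[1,1,0,1,0,0,0],[1,0,0,3.7,0,0,0],[1,0,0,3.5,0,0,0],[1,0,0,1.47,0,0,0]]'; python3 -m crank '[[1,0,0,0,0,0,0],[1,0,0,0,0,0,0],[1,0,0,0,0,0,0]]'
python3 - <<'E'
from go import *
c=grab('wrist','w3');plan([.4802,-.2315,.060],[0,0,0],[-.0023,-.0007,.186])
im=c['img'][:,:,::-1]
cv2.imwrite('pics/w3c.png',cv2.convertScaleAbs(cv2.resize(im[180:320,220:420],(800,560),interpolation=cv2.INTER_CUBIC),alpha=2.4,beta=15))
E
```

```text
time_s: 7.55
position: [0.4804, -0.2335, 0.2678]
eef_rot: [[-0.249, 0.968, -0.011], [0.968, 0.25, 0.027], [0.029, -0.004, -1.0]]
contact_force: [-0.5, 0.3, -2.1]
width: 0.0471
time_s: 7.85
position: [0.4821, -0.2346, 0.2725]
eef_rot: [[-0.25, 0.968, -0.004], [0.968, 0.25, 0.025], [0.025, 0.002, -1.0]]
contact_force: [-0.1, 0.7, -2.7]
width: 0.0471
then, in turned axes, shift cm [ 0.04 -0.08  2.64] tcp target [ 0.4811 -0.2337  0.246 ] z axis [-0.0042  0.0247 -0.9997] cmd: shift in OLD axes [ 0.04 -0.08  2.64]
```

View pics/w3c.png

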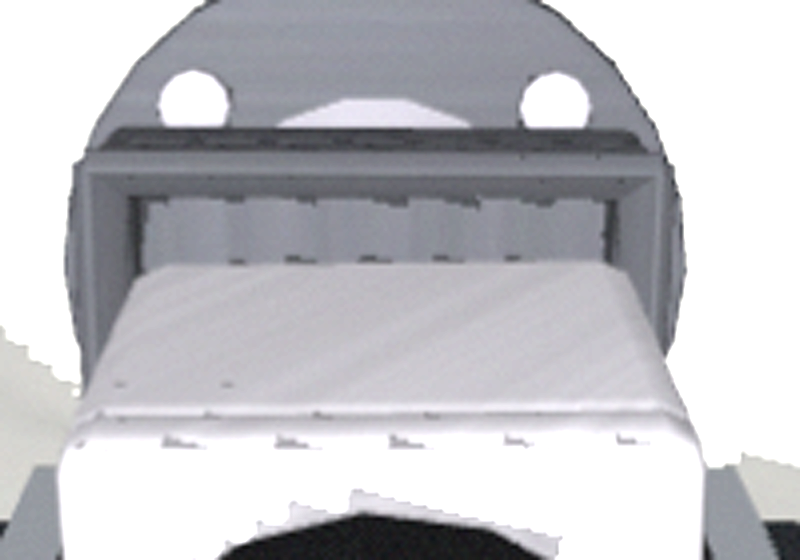

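```bash
python3 - <<'E'
from h import *
c=load('w3');px=lambda u,v:(220+(u+.5)/4-.5,180+(v+.5)/4-.5)
a=at(c,px(80,157),.072);b=at(c,px(668,157),.072);d=b-a;L=np.linalg.norm(d);print('rim',L,np.degrees(np.arctan2(d[1],d[0])))
u=d/L;n=np.array([u[1],-u[0],0]);H=(a+b)/2+.0305*n;print('holder',H)
a=at(c,px(132,197),.068);b=at(c,px(615,197),.068);print('pocket edge mid',(a+b)/2+.0255*n,np.linalg.norm(b-a))
for z in(.0845,.0865,.0885):
  a=at(c,px(122,265),z);b=at(c,px(640,265),z);print(z,'jar',(a+b)/2+.024*n,np.linalg.norm(b-a),'minus holder along tool x,y mm',((((a+b)/2+.024*n)-H)@c['R'][:,:2]*1e3).round(2))
def q(X):
    r=proj(c,X);return ((r-[220,180]+.5)*4-.5).round()
R=c['R'];p=c['p']
for s in(-1,1):
  print('pred bottom',q(p+R@[-.0023+.024,s*.024,.186]),'sh',q(p+R@[-.0023+.024,s*.024,.140]))
E
```

```text
rim 0.06074671390297706 14.419388706410304
holder [ 0.4803175  -0.23153039  0.072     ]
pocket edge mid [ 0.48030186 -0.23177006  0.068     ] 0.05130987649921947
0.0845 jar [ 0.48140015 -0.23283327  0.0845    ] 0.05045577932087634 minus holder along tool x,y mm [-1.22  0.75]
0.0865 jar [ 0.48125784 -0.23228055  0.0865    ] 0.04982914274179633 minus holder along tool x,y mm [-0.6   0.75]
0.0885 jar [ 0.48111553 -0.23172782  0.0885    ] 0.04920250616271638 minus holder along tool x,y mm [0.02 0.76]
pred bottom [137. 268.] sh [ 47. 464.]
pred bottom [637. 268.] sh [729. 464.]
```

The jar is within about 1 mm of the pocket centre (off by roughly -0.5 and +0.75 mm in tool x and y). Lowering it now.

```bash
python3 -m crank '[[1,0,-0.07,0.6,0,0,0],[1,0,0,0.6,0,0,0],[1,0,0,0.4,0,0,0],[1,0,0,0.3,0,0,0],[1,0,0,0.2,0,0,0],[1,0,0,0,0,0,0],[1,0,0,0,0,0,0]]';python3 -m crank '[[1,0,0,0.2,0,0,0],[1,0,0,0.1,0,0,0],[1,0,0,0,0,0,0],[1,0,0,0,0,0,0]]'
```

```text
time_s: 8.6
position: [0.4809, -0.2344, 0.2499]
eef_rot: [[-0.25, 0.968, -0.005], [0.968, 0.25, 0.023], [0.024, 0.001, -1.0]]
contact_force: [2.4, -6.0, -3.2]
width: 0.0471
time_s: 9.0
position: [0.4809, -0.2344, 0.2474]
eef_rot: [[-0.25, 0.968, -0.005], [0.968, 0.25, 0.024], [0.024, 0.001, -1.0]]
contact_force: [0.2, -5.1, 3.5]
width: 0.0471
```

```bash
python3 -m crank '[[1,-0.06,0,0,0,0,0],[1,0,0,0.1,0,0,0],[1,0,0,0,0,0,0]]';python3 -m crank '[[1,0,0,0.1,0,0,0],[1,0,0,0,0,0,0],[1,0,0,0,0,0,0]]'
```

```text
time_s: 9.3
position: [0.4809, -0.2347, 0.2472]
eef_rot: [[-0.25, 0.968, -0.006], [0.968, 0.25, 0.025], [0.026, 0.001, -1.0]]
contact_force: [-5.5, -0.4, 19.0]
width: 0.0473
time_s: 9.6
position: [0.4809, -0.2348, 0.2472]
eef_rot: [[-0.25, 0.968, -0.005], [0.968, 0.25, 0.026], [0.027, 0.001, -1.0]]
contact_force: [-10.2, 1.3, 31.9]
width: 0.0475
```

Hard contact at TCP z 0.2472 puts the jar underside at 0.060, so it is seated. I'll unload, release, level the tool and rise to look.

```bash
python3 -m crank '[[1,0.02,0,-0.15,0,0,0],[0.6,0,0,0,0,0,0],[0.3,0,0,0,0,0,0],[0,0,0,0,0,0,0],[0,0,0,0,0,0,0],[0,0,0,0,0,0,0],[0,0,0,-0.3,0,0,0],[0,0,0,-1,0,0,0]]';python3 -m crank '[[0,0,0,-3,0,0,0],[0,0,0,-4,0,0,0],[0,0,0,-4,0,0,0],[0,0,0,-2,0,-1.5,0],[0,0,0,0,0,0,0],[0,0,0,0,0,0,0],[0,0,0,0,0,0,0]]'
python3 - <<'E'
from go import *
c=grab('wrist','w4');t=grab('top','t4')
u=proj(c,[.4804,-.2318,.136]).round().astype(int);print(u)
plan([.4804,-.2318,.136],[0,0,0],[0,0,.142])
x,y=u;x0,y0=x-66,y-66
im=c['img'][y0:y0+132,x0:x0+132,::-1];print('w off',x0,y0)
a=cv2.resize(im,(528,528),interpolation=cv2.INTER_CUBIC)
u=proj(t,[.4804,-.2318,.136]).round().astype(int);print('t',u)
b=cv2.resize(t['img'][u[1]-22:u[1]+22,u[0]-17:u[0]+17,::-1],(272,352),interpolation=cv2.INTER_CUBIC)
o=np.zeros((528,800,3),np.uint8);o[:,:528]=a;o[:352,528:]=b
cv2.imwrite('pics/w4c.png',cv2.convertScaleAbs(o,alpha=2.4,beta=15))
E
```

```text
time_s: 10.4
position: [0.4805, -0.2339, 0.259]
eef_rot: [[-0.25, 0.968, -0.008], [0.968, 0.251, 0.026], [0.027, -0.002, -1.0]]
contact_force: [0.9, 0.0, 0.6]
width: 0.0857
time_s: 11.1
position: [0.4813, -0.2372, 0.3884]
eef_rot: [[-0.251, 0.968, -0.002], [0.968, 0.251, 0.001], [0.001, -0.001, -1.0]]
contact_force: [-0.6, -0.4, -0.7]
width: 0.0852
[318 239]
then, in turned axes, shift cm [ 0.53  0.09 11.03] tcp target [ 0.4807 -0.2319  0.278 ] z axis [-2.1e-03  4.0e-04 -1.0e+00] cmd: shift in OLD axes [ 0.53  0.09 11.03]
w off 252 173
t [448 269]
```

View pics/w4c.png

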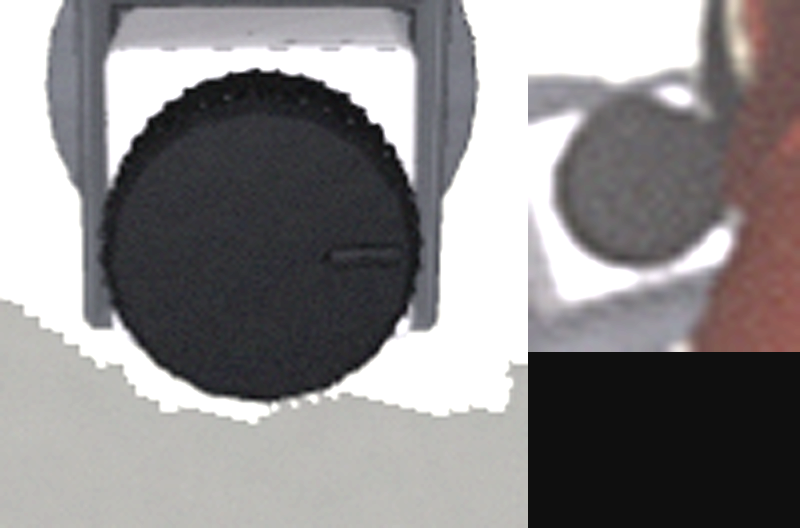

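The jar stands squarely in the nest. In the wrist crop the cap's top is centred at about (262,256) with its mark at (403,254), still tight; in the top inset its centre is at about (642,178).

```bash
python3 - <<'E'
from go import *
c=load('w4');t=load('t4')
g=lambda u,v:at(c,(252+(u+.5)/4-.5,173+(v+.5)/4-.5),.136)
C=g(262,256);print('wrist',C,np.linalg.norm(g(420,256)-g(105,256)))
m=g(403,254)-C;print('mark yaw',np.degrees(np.arctan2(m[1],m[0])))
h=lambda u,v:at(t,(431+(u-528+.5)/8-.5,247+(v+.5)/8-.5),.136)
print('top',h(642,178),h(557,178)-h(727,178))
plan(C+[0,0,0],[0,0,0],[0,0,.142])
E
```

```text
wrist [ 0.4797933  -0.23067775  0.136     ] 0.04261652855142988
mark yaw 15.356486753475183
top [ 0.48062358 -0.22617306  0.136     ] [0.00019149 0.04311123 0.        ]
then, in turned axes, shift cm [ 0.66  0.06 11.03] tcp target [ 0.4801 -0.2307  0.278 ] z axis [-2.1e-03  4.0e-04 -1.0e+00] cmd: shift in OLD axes [ 0.66  0.06 11.03]
```

```bash
python3 -m crank '[[0,0.65,0.07,0,0,0,0],[0,0,0,3,0,0,0],[0,0,0,3.5,0,0,0],[0,0,0,2.5,0,0,0],[0,0,0,1.4,0,0,0],[0,0,0,0.6,0,0,0],[0,0,0,0,0,0,0],[0,0,0,0,0,0,0]]';python3 -m crank '[[0.3,0,0,0,0,0,0],[1,0,0,0,0,0,0],[1,0,0,0,0,0,0],[1,0,0,0,0,0,0],[1,0,0,0,0,0,0],[1,0,0,0,0,0,0],[1,0,0,0,0,0,0]]' 70; python3 -c "
from cell import *;o=get_obs();print(o['qpos'][6],o['ft_torque'])"
```

```text
time_s: 12.0
position: [0.4811, -0.2312, 0.2803]
eef_rot: [[-0.25, 0.968, 0.001], [0.968, 0.25, -0.0], [-0.001, 0.001, -1.0]]
contact_force: [0.5, 0.2, -0.2]
width: 0.0859
time_s: 12.7
position: [0.4807, -0.2312, 0.28]
eef_rot: [[-0.25, 0.968, 0.0], [0.968, 0.25, 0.0], [0.0, 0.001, -1.0]]
contact_force: [-2.6, 0.5, 6.7]
width: 0.0429
0.7884279233325696 [ 0.20477865  0.53696263 -0.05088799]
```

```bash
python3 -m crank '[[1,0,0,0,0,0,-3],[1,0,0,0,0,0,-4],[1,0,0,0,0,0,-4],[1,0,0,0,0,0,-4],[1,0,0,0,0,0,-4],[1,0,0,0,0,0,-4],[1,0,0,0,0,0,-4],[1,0,0,0,0,0,-3]]'; python3 -c "
from cell import *;o=get_obs();print(o['qpos'][6],o['ft_torque'])";python3 -m crank '[[1,0,0,0,0,0,-4],[1,0,0,0,0,0,-4],[1,0,0,0,0,0,-4],[1,0,0,0,0,0,-4],[1,0,0,0,0,0,-4],[1,0,0,0,0,0,-4],[1,0,0,0,0,0,-4],[1,0,0,0,0,0,-4]]';python3 -m crank '[[1,0,0,0,0,0,-3],[1,0,0,0,0,0,0],[1,0,0,0,0,0,0]]'; python3 -c "
from cell import *;o=get_obs();print(o['qpos'][6],o['ft_torque'])"
```

```text
time_s: 13.5
position: [0.4812, -0.2314, 0.2801]
eef_rot: [[-0.703, 0.712, 0.002], [0.712, 0.703, -0.001], [-0.002, 0.001, -1.0]]
contact_force: [0.8, -0.3, 3.0]
width: 0.0431
1.2901083640113726 [-0.11366644 -0.29338009 -0.24707318]
time_s: 14.3
position: [0.4812, -0.2314, 0.2801]
eef_rot: [[-0.973, 0.231, 0.002], [0.231, 0.973, -0.001], [-0.002, -0.0, -1.0]]
contact_force: [0.7, -0.4, 3.2]
width: 0.043
time_s: 14.6
position: [0.4812, -0.2314, 0.2801]
eef_rot: [[-0.983, 0.184, 0.002], [0.184, 0.983, -0.001], [-0.002, -0.0, -1.0]]
contact_force: [1.9, -1.1, 5.8]
width: 0.0428
1.8734553647753507 [-0.32250165 -0.46290205 -0.17647963]
```

```bash
python3 -m crank '[[1,0,0,-0.1,0,0,0],[1,0,0,-0.1,0,0,0],[1,0,0,-0.1,0,0,0],[1,0,0,-0.1,0,0,0],[1,0,0,0,0,0,0],[1,0,0,0,0,0,0]]'; python3 -c "
from cell import *;o=get_obs();print(o['qpos'][6],o['ft_torque'])"
```

```text
time_s: 15.2
position: [0.4803, -0.2309, 0.2829]
eef_rot: [[-0.983, 0.182, -0.001], [0.182, 0.983, 0.0], [0.002, 0.0, -1.0]]
contact_force: [-1.3, -0.5, -5.7]
width: 0.0425
1.8720548161558144 [ 0.0503484   0.06459122 -0.14079711]
```

```bash
python3 -m crank '[[1,0,0,0,0,0,0],[1,0,0,0,0,0,0],[1,0,0,0,0,0,0]]'; python3 -m crank '[[1,0,0,-0.1,0,0,0],[1,0,0,-0.1,0,0,0],[1,0,0,0,0,0,0],[1,0,0,0,0,0,0]]'; python3 -c "
from h import *
o=get_obs();print(o['qpos'][6],o['ft_torque']);grab('wrist','w5');grab('scene','s5')"
```

```text
time_s: 15.5
position: [0.4807, -0.231, 0.2832]
eef_rot: [[-0.983, 0.182, -0.0], [0.182, 0.983, 0.0], [0.0, -0.0, -1.0]]
contact_force: [-1.5, 1.2, -5.9]
width: 0.0425
time_s: 15.9
position: [0.481, -0.2311, 0.2858]
eef_rot: [[-0.983, 0.182, 0.001], [0.182, 0.983, -0.0], [-0.001, -0.0, -1.0]]
contact_force: [0.7, 0.6, -0.6]
width: 0.0427
1.8707442343031746 [-0.0406498   0.02807655  0.01471349]
```

The force fell to -0.6 N, about the cap's own weight, so the cap is free. Lifting straight up.

```bash
python3 -m crank '[[1,0,0,-0.3,0,0,0],[1,0,0,-0.5,0,0,0],[1,0,0,-0.5,0,0,0],[1,0,0,-0.5,0,0,0],[1,0,0,-0.5,0,0,0],[1,0,0,-0.4,0,0,0],[1,0,0,-0.15,0,0,0],[1,0,0,0,0,0,0]]'; python3 -m crank '[[1,0,0,0,0,0,0],[1,0,0,0,0,0,0],[1,0,0,0,0,0,0],[1,0,0,0,0,0,0]]'; python3 -c "
from h import *
o=get_obs();print(o['qvel']);w=grab('wrist','w6')['img'];c=grab('scene','s6')
u=proj(c,[.4804,-.2318,.12]).round().astype(int);print(u)
x,y=u;x0,y0=x-50,y-50;print(x0,y0)
a=cv2.resize(c['img'][y0:y0+100,x0:x0+100],(400,400),interpolation=cv2.INTER_CUBIC)
b=cv2.resize(w[130:480,145:495],(400,400),interpolation=cv2.INTER_AREA)
q=lambda X:((proj(c,X)-[x0,y0])*4).round()
R=np.radians(14.3);U=np.array([np.cos(R),np.sin(R),0]);V=np.array([-U[1],U[0],0])
for s,t in((1,1),(-1,1),(-1,-1),(1,-1)):print('shoulder corner',s,t,q(np.array([.4803,-.2312,.106])+.024*(s*U+t*V)),'rim corner',q(np.array([.4803,-.2312,.072])+.0305*(s*U+t*V)))
print('mouth top',q([.4803,-.2312,.130]),'cap rim',q([.4803,-.2312,.146]))
cv2.imwrite('pics/f.png',cv2.convertScaleAbs(np.hstack([a,b])[:,:,::-1],alpha=2,beta=10))"
```

```text
time_s: 16.8
position: [0.4808, -0.2311, 0.314]
eef_rot: [[-0.983, 0.182, 0.0], [0.182, 0.983, -0.0], [-0.0, -0.0, -1.0]]
contact_force: [0.1, 0.2, -0.3]
width: 0.0427
time_s: 17.2
position: [0.4807, -0.231, 0.3137]
eef_rot: [[-0.983, 0.182, -0.0], [0.182, 0.983, -0.0], [0.0, -0.0, -1.0]]
contact_force: [0.1, 0.3, -0.4]
width: 0.0431
[-0.00140066 -0.00141313  0.00010113  0.00012308  0.00160195  0.00120219
  0.00060985]
[443 267]
393 217
shoulder corner 1 1 [142. 198.] rim corner [123. 270.]
shoulder corner -1 1 [110. 255.] rim corner [ 81. 347.]
shoulder corner -1 -1 [252. 280.] rim corner [260. 382.]
shoulder corner 1 -1 [277. 221.] rim corner [290. 300.]
mouth top [200. 175.] cap rim [204. 133.]
```

View pics/f.png

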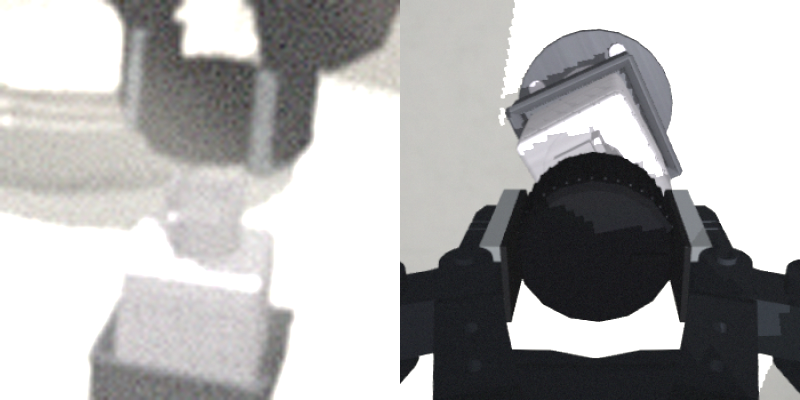

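The left half shows the neck bare, the jar in the nest and the cap above it. The jar's near shoulder edge runs about (128,276) to (260,286), flatter than predicted. That could be the jar following in yaw or a tilt, so I'll check numerically.

```bash
python3 - <<'E'
from h import *
from scipy.optimize import least_squares
from scipy.spatial.transform import Rotation as Ro
s=load('s6');w=load('w6')
qs=lambda X:((proj(s,X)-[393,217]+.5)*4-.5)
qw=lambda X:((proj(w,X)-[145,130]+.5)*400/350-.5)
for yaw in(14.3,17,19,20):
    R=Ro.from_euler('z',yaw,degrees=True).as_matrix()
    P=lambda x,y,z:np.array([.4803,-.2314,.060])+R@[x,y,z]
    print(yaw,'scene near edge z41.5',[qs(P(-.024,y,.0415)).round().tolist() for y in(.022,-.022)],'wrist back edge (+y or -x side):',
      [[qw(P(a*.024,b*.024,.0445)).round().tolist() for a,b in((1,1),(-1,1),(-1,-1),(1,-1))]])
print('nest rim wrist',[ (lambda R:qw(np.array([.4803,-.2314,.072])+R@[a*.0305,b*.0305,0]).round().tolist())(Ro.from_euler('z',14.3,degrees=True).as_matrix()) for a,b in((1,1),(-1,1),(-1,-1),(1,-1))])
# vertical profile of scene gray values around the near shoulder edge
g=s['img'].astype(int).sum(2)//3
for X in range(424,460,4):print(X,'y273..',g[273:317,X].tolist())
E
```

```text
14.3 scene near edge z41.5 [[117.0, 269.0], [247.0, 293.0]] wrist back edge (+y or -x side): [[[275.0, 196.0], [227.0, 89.0], [113.0, 141.0], [167.0, 241.0]]]
17 scene near edge z41.5 [[120.0, 271.0], [251.0, 292.0]] wrist back edge (+y or -x side): [[[277.0, 192.0], [223.0, 88.0], [112.0, 144.0], [171.0, 242.0]]]
19 scene near edge z41.5 [[122.0, 273.0], [254.0, 291.0]] wrist back edge (+y or -x side): [[[277.0, 190.0], [220.0, 87.0], [112.0, 147.0], [174.0, 242.0]]]
20 scene near edge z41.5 [[123.0, 273.0], [255.0, 291.0]] wrist back edge (+y or -x side): [[[278.0, 188.0], [218.0, 87.0], [111.0, 148.0], [175.0, 243.0]]]
nest rim wrist [[282.0, 173.0], [230.0, 54.0], [105.0, 111.0], [165.0, 222.0]]
424 y273.. [102, 115, 138, 158, 172, 165, 167, 166, 168, 159, 153, 133, 118, 109, 106, 105, 103, 104, 99, 96, 101, 96, 102, 98, 97, 104, 103, 100, 97, 100, 98, 100, 96, 93, 87, 70, 60, 57, 61, 57, 59, 52, 62, 55]
428 y273.. [149, 160, 164, 168, 165, 175, 172, 171, 172, 172, 171, 158, 129, 110, 103, 105, 101, 99, 100, 98, 101, 100, 100, 100, 95, 96, 97, 98, 96, 104, 96, 100, 94, 93, 96, 80
[... 767 characters left out ...]
100, 95, 97, 101, 97, 94, 100, 99, 99, 98, 96, 94, 95, 93, 92, 85, 66, 51, 48, 55, 53]
448 y273.. [99, 96, 99, 94, 98, 93, 98, 95, 102, 100, 109, 111, 129, 154, 154, 129, 106, 100, 104, 101, 99, 99, 97, 92, 103, 95, 100, 93, 95, 97, 99, 95, 92, 91, 91, 94, 92, 93, 90, 78, 61, 53, 52, 58]
452 y273.. [97, 99, 98, 94, 98, 93, 101, 108, 107, 107, 110, 105, 118, 142, 153, 150, 119, 104, 108, 101, 103, 101, 101, 97, 94, 100, 96, 97, 95, 98, 94, 96, 96, 95, 92, 85, 97, 91, 99, 87, 71, 63, 58, 53]
456 y273.. [134, 115, 107, 111, 114, 109, 109, 108, 106, 106, 107, 111, 119, 137, 151, 145, 133, 105, 99, 99, 97, 92, 99, 94, 95, 99, 96, 95, 89, 92, 92, 91, 92, 93, 87, 88, 85, 78, 87, 80, 77, 72, 61, 55]
```

```bash
python3 - <<'E'
from h import *
from scipy.spatial.transform import Rotation as Ro
from scipy.optimize import brentq
s=load('s6');C=np.array([.4803,-.2314,0])
def yat(yaw,off,z,col):
    R=Ro.from_euler('z',yaw,degrees=True).as_matrix();f=lambda t:proj(s,C+R@[-off,t,z])
    t=brentq(lambda t:f(t)[0]-col,-.05,.05);return f(t)[1]
for col,seen in((428,285.0-308.5),(440,286.8-311.3),(452,288.8-313.2)):
    print(col,'seen',seen,'rim y pred',round(yat(14.3,.0295,.072,col),1),[(h,dz,round(yat(18,.024,.06+h+dz,col)-yat(14.3,.0295,.072,col),1)) for h in(.0405,.0415) for dz in(0,.0025,.005)])
s2=load('s2');R,p=s2['R'],s2['p'] 
g=s2['img'].astype(int).sum(2)//3
for X in(507,511,533,537,541):print(X,'y200..',g[200:250,X].tolist())
print([proj(s2,p+R@[x,-.024,z]).round(1) for x in(-.0263,.0217) for z in(.186,.1445,.14)])
E
```

```text
428 seen -23.5 rim y pred 306.2 [(0.0405, 0, np.float64(-20.2)), (0.0405, 0.0025, np.float64(-21.8)), (0.0405, 0.005, np.float64(-23.5)), (0.0415, 0, np.float64(-20.8)), (0.0415, 0.0025, np.float64(-22.5)), (0.0415, 0.005, np.float64(-24.1))]
440 seen -24.5 rim y pred 308.5 [(0.0405, 0, np.float64(-20.7)), (0.0405, 0.0025, np.float64(-22.4)), (0.0405, 0.005, np.float64(-24.0)), (0.0415, 0, np.float64(-21.4)), (0.0415, 0.0025, np.float64(-23.0)), (0.0415, 0.005, np.float64(-24.7))]
452 seen -24.399999999999977 rim y pred 310.9 [(0.0405, 0, np.float64(-21.3)), (0.0405, 0.0025, np.float64(-22.9)), (0.0405, 0.005, np.float64(-24.6)), (0.0415, 0, np.float64(-21.9)), (0.0415, 0.0025, np.float64(-23.6)), (0.0415, 0.005, np.float64(-25.3))]
507 y200.. [112, 115, 121, 137, 140, 139, 123, 108, 103, 101, 90, 83, 88, 91, 86, 88, 82, 88, 88, 84, 87, 88, 91, 88, 89, 91, 91, 89, 90, 91, 94, 88, 90, 90, 92, 87, 92, 89, 87, 90, 91, 87, 89, 104, 109, 117, 133, 151, 155, 156]
511 y200.. [87, 99, 100, 104, 111, 111, 100, 101, 98, 102, 99, 92, 90, 90, 84, 92, 87, 86, 83, 84, 86, 84, 87, 91, 89, 87, 87, 9
[... 177 characters left out ...]
76, 69, 75, 78, 74, 76, 76, 76, 83, 81, 77, 83, 83, 86, 81, 87, 88, 84, 85, 85, 87, 88, 87, 87, 84, 84, 85, 81, 89, 92, 90, 98, 103]
537 y200.. [21, 25, 21, 35, 51, 66, 83, 91, 98, 98, 99, 106, 101, 96, 87, 87, 88, 88, 88, 84, 87, 85, 86, 86, 81, 85, 88, 88, 84, 85, 87, 86, 89, 87, 84, 81, 84, 85, 85, 83, 86, 86, 88, 82, 80, 80, 76, 91, 98, 98]
541 y200.. [32, 28, 35, 52, 73, 92, 94, 97, 97, 99, 99, 101, 105, 100, 90, 84, 93, 85, 89, 90, 85, 83, 86, 83, 87, 86, 87, 87, 85, 88, 88, 85, 88, 80, 85, 86, 85, 81, 83, 85, 84, 79, 82, 88, 91, 85, 88, 91, 93, 96]
[array([541.9, 246.1]), array([547.3, 213.9]), array([548. , 210.2]), array([500.3, 240.5]), array([504.5, 209. ]), array([505. , 205.5])]
```

```bash
cat > rect.py <<'E'
from h import *
from scipy.spatial.transform import Rotation as Ro
def rect(name,yaw,z,C=(.4803,-.2314),half=.034,n=272):
    c=load(name);R=Ro.from_euler('z',yaw,degrees=True).as_matrix()
    t=np.linspace(-half,half,n);m=np.zeros((n,n,2),np.float32)
    for i,y in enumerate(t):
        for j,x in enumerate(t): m[i,j]=proj(c,np.array([*C,z])+R@[x,y,0])
    return t*1e3,cv2.remap(c['img'],m,None,cv2.INTER_LINEAR).astype(float).mean(2)
def edges(t,p,k=4):
    p=cv2.GaussianBlur(p.reshape(1,-1),(0,0),2).ravel();g=np.gradient(p);i=[i for i in range(3,len(g)-3) if abs(g[i])==abs(g[i-3:i+4]).max() and abs(g[i])>1.5]
    return [(round(t[j],1),round(g[j],1)) for j in i]
E
python3 - <<'E'
from rect import *
t,A=rect('w4',14.5,.1045)
for x in(-18,-10,0,10,18): print('w4 along y at x',x,edges(t,A[:,abs(t-x)<1].mean(1)))
for y in(14,17,20): print('w4 along x at y',y,edges(t,A[abs(t-y)<.7].mean(0)))
for yaw in(16.5,18.5,20.5):
    t,B=rect('w6',yaw,.1045)
    for y in(-18,-10,0,10,18): print(yaw,'w6 along x at y',y,edges(t,B[abs(t-y)<1].mean(0)))
    for x in(-14,-17,-20): print(yaw,'w6 along y at x',x,edges(t,B[:,abs(t-x)<.7].mean(1)))
E
```

```text
w4 along y at x -18 [(np.float64(-31.5), np.float64(7.1)), (np.float64(-25.0), np.float64(-9.7)), (np.float64(11.7), np.float64(9.2)), (np.float64(13.4), np.float64(8.4)), (np.float64(24.0), np.float64(-6.9)), (np.float64(30.0), np.float64(-5.5)), (np.float64(33.0), np.float64(2.6))]
w4 along y at x -10 [(np.float64(-33.2), np.float64(6.2)), (np.float64(-30.5), np.float64(-13.5)), (np.float64(18.7), np.float64(16.9)), (np.float64(24.0), np.float64(-6.6)), (np.float64(30.2), np.float64(-5.0)), (np.float64(33.0), np.float64(2.5))]
w4 along y at x 0 [(np.float64(-32.5), np.float64(-14.1)), (np.float64(20.7), np.float64(19.1)), (np.float64(23.7), np.float64(-6.1)), (np.float64(30.2), np.float64(-5.1)), (np.float64(33.0), np.float64(2.4))]
w4 along y at x 10 [(np.float64(-30.0), np.float64(-11.4)), (np.float64(18.2), np.float64(17.8)), (np.float64(23.5), np.float64(-8.3)), (np.float64(30.2), np.float64(-5.2)), (np.float64(33.0), np.float64(2.3))]
w4 along y at x 18 [(np.float64(-31.7), np.float64(8.0)), (np.float64(-24.2), np.float64(-9.4)), (np.float64(9.9), np.float64(7.0)), (np.float64
[... 8206 characters left out ...]
float64(-21.7), np.float64(2.0)), (np.float64(-1.6), np.float64(8.2)), (np.float64(23.5), np.float64(-9.1)), (np.float64(26.5), np.float64(-7.0)), (np.float64(28.7), np.float64(1.6)), (np.float64(31.0), np.float64(2.5)), (np.float64(33.2), np.float64(2.2))]
20.5 w6 along y at x -20 [(np.float64(-22.0), np.float64(6.0)), (np.float64(-20.5), np.float64(-4.0)), (np.float64(-18.2), np.float64(2.2)), (np.float64(-16.2), np.float64(-2.4)), (np.float64(-11.7), np.float64(3.6)), (np.float64(-9.9), np.float64(-3.5)), (np.float64(-5.4), np.float64(3.5)), (np.float64(-3.4), np.float64(5.6)), (np.float64(23.7), np.float64(-8.8)), (np.float64(27.7), np.float64(-5.2)), (np.float64(31.2), np.float64(2.6))]
```

Rectifying the wrist pictures at shoulder height gives an apparent jar width of 45–45.4 mm now, against 46.4 mm when it was first seated. A raised jar would look wider, so it is still down in the nest, with a yaw of about 3°. Handing in.

```bash
python3 -c "
from cell import *
o=get_obs();print(o['time_s'],o['width'],o['contact_force'],o['position']);print(close_job())"
```

```text
17.3 0.04255316596868924 [ 0.75197718 -1.32339986 -0.80856941] [ 0.48068275 -0.23105715  0.31373089]
the job is handed in; nothing more can be done
None
```

The job is handed in at 17.3 s, and no verdict was reported. I seated the capped jar in the holder, turned the cap about 65° anticlockwise and lifted it straight off. The cap ended in a 70 N grip with its rim about 16 mm above the jar's mouth.

**Checks that passed**
- **Seating:** the jar hit hard contact with its underside at about 60 mm, the pocket floor height. The cap mark was still in the tight position then.
- **Cap free:** during the lift the vertical pull rose to 5.9 N, then fell to about 0.6 N, roughly the cap's own weight.
- **End state:** the tool was level and the arm still, and the opening read 42.6 mm on the cap. The last picture shows a bare neck and the cap above it.
- **Bystanders:** nothing suggested a bystander was touched, but I did not measure their positions again.

**Checks that disagreed**
- **Jar height:** the scene camera hinted that the jar might sit up to about 4 mm high. The wrist camera showed no rise: the shoulder looked 45–45.4 mm wide, against 46.4 mm when first seated. I trusted the wrist view.
- **Jar yaw:** the jar followed the cap by about 3° within the pocket's play.
- **Holder and cap position:** the top camera and the wrist camera differed by 3–4 mm in y. I used the wrist values.

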